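# Press a pellet die in the bench lever press

## Robot

A 6-joint arm with a two-finger parallel gripper is mounted at the origin on the work surface. World frame = base frame: x ahead of the robot, y to its left, z up, the work surface at z = 0. Lengths are in m, angles in rad, forces in N, time in s.
With the tool pointing down it reaches from about 0.225 to 0.875 m from the base axis. Payload 3.4 kg.
Tool frame: the origin (TCP) lies at the very end of the fingers, on their centre line; the grasp point (between the pads) lies 19 mm behind it; z points along the fingers, y is the line along which they close (so a half turn about z gives the same grasp; the last joint's range is limited). The gripper opens to 85 mm and grips with 20 to 120 N. Pads are 22 mm wide; open, the fingers measure 114 mm over their backs; the gripper's body (76 mm by 85 mm) begins 54 mm behind the grasp point. The pads swing forward as they close: fully open they stand 13 mm farther back than shut.
Start: joints at [1, 0.276, 1.505, -0, 1.361, -0.121], TCP at [0.25, 0.518, 0.231] pointing down, gripper open.
Joint ranges: [-2.89, 2.89], [-0.75, 2.08], [0.22, 2.7], [-1.18, 4.32], [0.11, 2.71], [-2.7, 2.7]. Speed limits (rad/s): [2.57, 2.57, 3.14, 3.14, 3.14, 3.14].

## Interface

Orientations are given as a unit quaternion [x, y, z, w].
In Python, from workcell import bot, fingers, ik, observe, viewer, job gives the robot as it stands. Calls block until the motion is done:
- bot.reach(position, orientation): joint-space move of the TCP to a pose.
- bot.move_linear(position, frame=None, max_speed=0.15): straight line of the TCP; frame=None keeps the orientation; max_speed is the mean speed in m/s.
- bot.movej(angles): joint-space move.
- fingers.grip(opening, grasp_force=None): finger opening in m; grasp_force is the grip in N (None keeps the last); returns when the fingers have stopped.
- bot.pause(seconds).
- ik(position, orientation): joint angles nearest the present ones, or None.
- observe(): the state.
- viewer.get_image(name): name is "scene" or "top" or "wrist"; returns the picture (420x560x3 uint8, red, green, blue); there is no depth.
- viewer.camera_info(name): a dict with "camera_matrix" (3x3 intrinsics, pixels), "view" (4x4, takes a point from world to camera coordinates). Camera axes: x right, y up, looking along -z (the intrinsics and any distortion apply to the point x, -y, -z); pixel columns grow to the right and rows downward; lengths in m; the calibration is good to about 2 mm. A picture is of the moment at which its call begins: read the wrist's pose just before it. camera_info takes no time and is no camera call; for the wrist camera it gives the pose at the moment of the call.
A pose or a line that the arm cannot do raises bot.Unreachable and nothing moves.
- job.job_done(): hands the job in; it is judged then, once.
The state is a dict: "time": time; "q": joint angles; "dq": joint speeds; "joint_torque": joint torques, N m; "tcp_pos": TCP position; "orientation": TCP orientation; "wrist_force": force on the tool from outside, world axes, zero at the start; "wrist_torque": the same for the moment, N m; "width": finger opening in m; "gripper_force": force on a finger pad.
Only numpy, scipy, OpenCV 4.12 (cv2) and the standard library are available. Lean on these libraries where they do the work, as an engineer would, in place of code of your own. Each camera call takes 0.05 s, during which the arm holds its last target. There are 200 camera calls.

## Task

Stand the steel pellet die upright on the anvil of the bench lever press, against the two locating pins and under the ram. Keep the release button in the lever's grip squeezed while you swing the lever down until the die's plunger is fully home, then raise the lever back to its top notch, let go so that it stays up there, and leave the pressed die under the ram. Do not knock over the die or disturb the bottle, beaker and tip box standing around.

Things in the scene. Friction and masses are not known exactly. Their poses are not given: they have to be found in the camera images.
- press: Fixed bench lever press, grey cast iron, 248 mm tall, foot 190 x 130 mm. Origin at bench level under the ram; x from its open front to its back, y to the side away from the lever, z up. Column starts 44 mm behind the ram axis; the 66 mm wide head, 148 to 248 mm above the bench, overhangs the ram axis by 30 mm to the front. The lever is on the -y side.
- die_seat (a point): Where the centre of the die's underside belongs: on the ram axis, on the 100 mm square steel anvil, 30 mm above the bench (it reaches 65 mm to the front, 35 mm back). Axes as the press. Two locating pins, 10 mm dia, 14 mm tall, stand 22.5 mm behind this point, 16.5 mm to each side: a die pushed back (+x) onto both is centred within 1 mm.
- ram_nose (a point): Centre of the round nose (23 mm dia) at the lower end of the ram, an 18 mm square steel bar. With the lever up it is 112 mm above the anvil; it goes straight down 31 mm per rad of lever swing.
- die: Loose pellet die, about 0.8 kg: plain steel barrel 44 mm dia, 65 mm tall, upright on the bench, with a plunger head (24 mm dia, 14 mm thick, on an 18 mm stem) standing out of its top. Origin at the centre of the underside, z up.
- plunger (a joint): How far the plunger is pushed in (m): 0 = its top 95 mm above the die's underside, 0.016 = fully home, the head seated on the barrel. Starts at 0 to 0.004. Stiff (about 25 N, easy for the lever); stays where it is pushed.
- lever (a joint): Lever angle (rad): 0 = top notch, lever pointing to the press's front, 50 degrees above level; grows as it swings down: level at 0.87, plunger home at about 1.04 to 1.12, stops at -0.06 and 1.20. A ratchet with a tooth every 0.2 rad bars the way down unless the button is held in; lifting is free. Unlatched, it sinks by its weight. In the top notch it reads -0.02 to 0.03.
- lever_hinge (a point): Point on the lever's pivot axis (parallel to the press's y), in the lever's plane: 38 mm behind the ram axis, 78 mm to its -y side, 197 mm above the bench. Axes as the press. Does not move with the lever.
- lever_grip (a point): Centre of the lever's grey plastic grip and of the button, 145 mm from the hinge; moves with the lever. Its -x axis points along the lever to the free end, y across it, parallel to the pivot. The grip is 90 mm long, 26 mm wide across y and 28 mm deep.
- button (a joint): Black release button, 34 x 18 mm, in the middle of the grip's +y side (towards the press's middle). 0 = out, 7.5 mm proud (33.5 mm over button and grip); 0.007 = pressed in, almost flush. Spring 2.5 N out to 6 N in. Press it fully: the ratchet is free from about 0.005 on; squeezing the grip firmly across y presses it.
- reagent_bottle: Bystander: amber glass jar, 72 mm dia, 150 mm tall; origin at the centre of its underside.
- beaker: Bystander: clear glass beaker, 68 mm dia, 90 mm tall; origin at the centre of its underside.
- tip_box: Bystander: pipette tip box, 84 x 122 mm, 68 mm tall; origin at the centre of its underside.

How it is judged:
By the outcome, as a careful person would: the job done as asked, in the order asked, and still so for the second after the job is handed in, with the robot touching nothing.
It also fails if it takes over 67 s, if anything falls off the work surface, if the arm or the gripper's body presses on something with over 40 N, if the wrist force passes 120 N, or if a joint passes its speed limit or range.

## Working session

There is one attempt and no reset: what is moved stays moved. The work goes in short steps, each a Python script; the robot and the scene stay as the last script left them, time stands still between calls to the robot, and variables do not carry over. Pictures are saved under pics/ and viewed, at most 10 in all, crops included, and the job is handed in when it is done.

```bash
ls; mkdir -p pics
python3 - <<'E'
from workcell import viewer, observe
import cv2, numpy as np
for n in ("scene","top"):
    cv2.imwrite(f"pics/{n}0.png", cv2.resize(viewer.get_image(n)[:,:,::-1],(800,600),interpolation=cv2.INTER_CUBIC))
    c=viewer.camera_info(n); print(n,{k:np.round(np.array(v,dtype=float),4).tolist() for k,v in c.items()  if not isinstance(v,str)})
o=observe(); print({k:np.round(v,3).tolist() for k,v in o.items()})
E
```

```text
pics
scene {'camera_matrix': [[441.1116, 0.0, 277.7452], [0.0, 441.1116, 206.8099], [0.0, 0.0, 1.0]], 'view': [[0.323, 0.9463, -0.0114, -0.179], [-0.7711, 0.2702, 0.5766, 0.3671], [0.5487, -0.1774, 0.817, -1.7125], [0.0, 0.0, 0.0, 1.0]]}
top {'camera_matrix': [[466.0333, 0.0, 280.0409], [0.0, 466.0333, 205.6979], [0.0, 0.0, 1.0]], 'view': [[-0.0266, -0.9996, 0.0137, 0.009], [0.9981, -0.0258, 0.0552, -0.6149], [-0.0548, 0.0151, 0.9984, -1.4774], [0.0, 0.0, 0.0, 1.0]]}
{'time': 0.1, 'q': [1.0, 0.277, 1.506, 0.0, 1.361, -0.121], 'dq': [0.001, -0.002, -0.003, -0.001, 0.0, -0.0], 'joint_torque': [-0.001, -41.77, -24.64, -0.0, 0.006, 0.0], 'tcp_pos': [0.25, 0.517, 0.231], 'orientation': [0.223, 0.975, -0.001, -0.0], 'wrist_force': [0.624, 0.524, 0.082], 'wrist_torque': [0.024, -0.019, 0.026], 'gripper_force': 0.0, 'width': 0.085}
```

View pics/scene0.png

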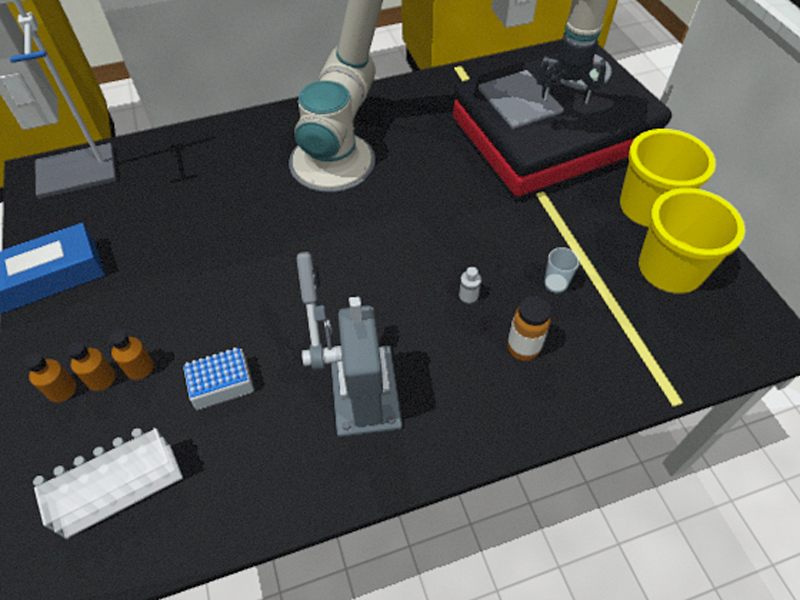

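View pics/top0.png

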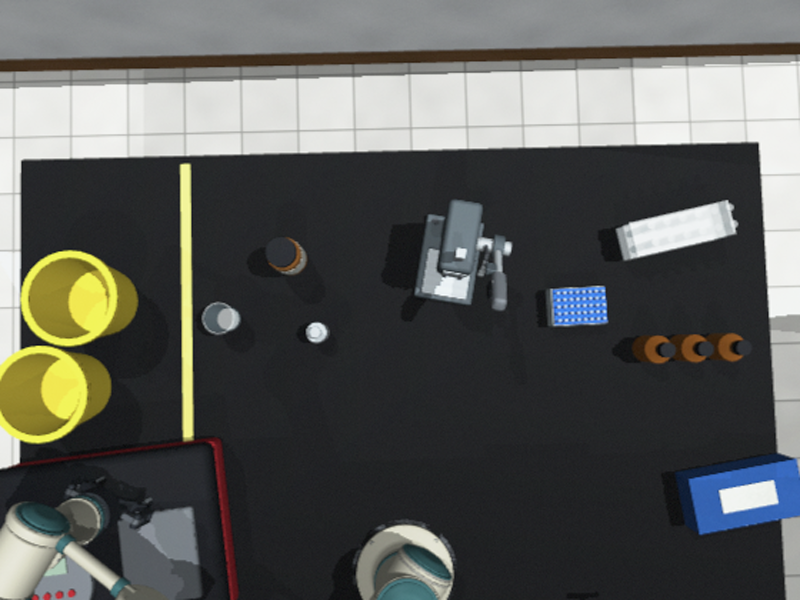

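The scene view shows the press at about (365,370), with its lever raised at (307,280), and the die at (470,285). The bottle is at (530,330), the beaker at (561,270) and the tip box at (218,378). The top view shows the press foot at (450,260), the die at (316,332), the bottle at (290,255), the beaker at (221,318) and the tip box at (579,306). Next I'll enlarge crops.

```bash
cat > h.py <<'E'
import numpy as np, cv2
from workcell import viewer, observe
from scipy.spatial.transform import Rotation as R
def cam(n):
    c=viewer.camera_info(n); return np.array(c["camera_matrix"]),np.array(c["view"])
def pix2w(n,uv,z,c=None):
    K,V=c or cam(n); d=np.linalg.inv(K)@[uv[0],uv[1],1.]; d=V[:3,:3].T@(d*[1,-1,-1]); o=-V[:3,:3].T@V[:3,3]
    return o+d*(z-o[2])/d[2]
def w2pix(n,p,c=None):
    K,V=c or cam(n); q=V[:3,:3]@np.array(p)+V[:3,3]; q=K@(q*[1,-1,-1]); return q[:2]/q[2]
def crop(img,x0,y0,w,h,s,f):
    cv2.imwrite(f,cv2.resize(img[y0:y0+h,x0:x0+w,::-1],(w*s,h*s),interpolation=cv2.INTER_CUBIC))
E
python3 - <<'E'
from h import *
t=viewer.get_image("top"); s=viewer.get_image("scene")
a=t[130:230,210:370]; b=s[165:310,200:360]
crop(t,205,130,160,90,5,"pics/tc.png")
crop(s,200,165,200,145,4,"pics/sc.png")
k=.7
for n,uv,z in (("die",(316,332),.09),("bottle",(284,251),.15),("beaker",(219,316),.09),("box",(580,306),.068),("footFL",(417,299),.02),("footFR",(471,303),.02)):
    print(n,pix2w("top",np.array(uv)*k,z).round(3))
E
```

```text
die [0.534 0.175 0.09 ]
bottle [0.702 0.23  0.15 ]
beaker [0.574 0.379 0.09 ]
box [ 0.576 -0.397  0.068]
footFL [ 0.602 -0.045  0.02 ]
footFR [ 0.59  -0.165  0.02 ]
```

View pics/tc.png

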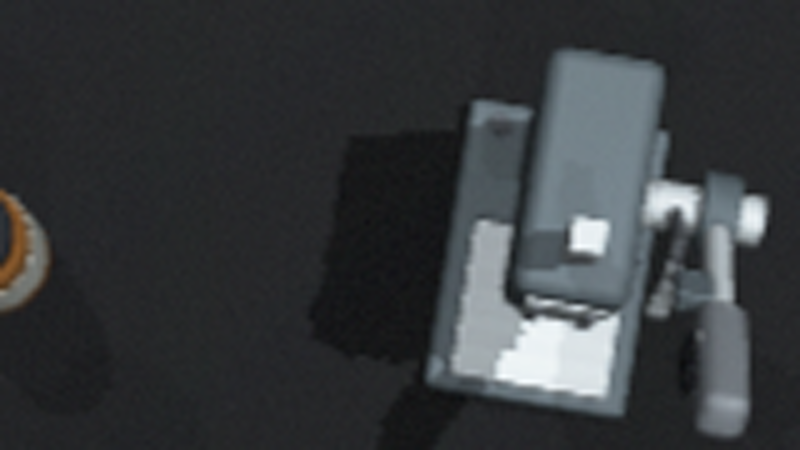

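View pics/sc.png

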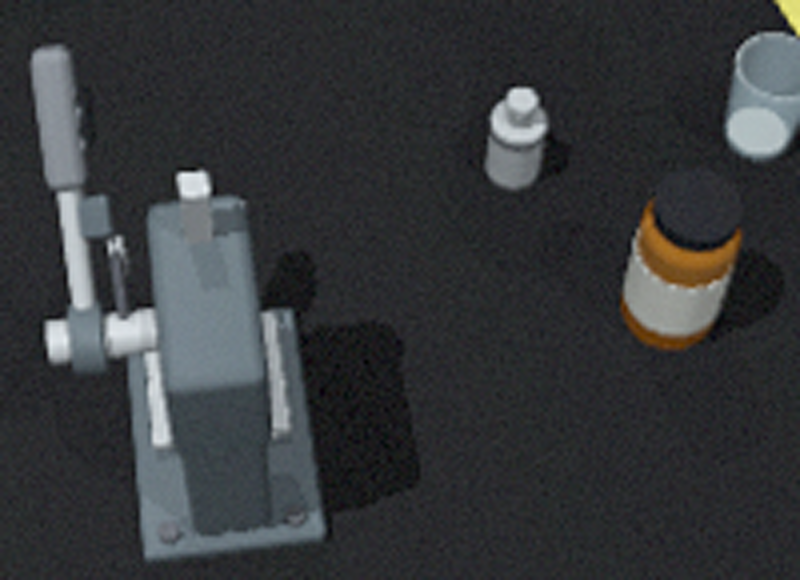

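Top crop (×5): anvil front corners at (452,375) and (608,397), foot front corners at (428,385) and (625,413), ram top at (588,237), grip at (723,370). Scene crop (×4): ram top at (195,185), grip at (58,118), die head top at (522,98) and die base at about (514,175). Next I'll fit the press pose to these points.

```bash
cat > fit.py <<'E'
from h import *
from scipy.optimize import least_squares
T=lambda u,v:(205+u/5-.4,130+v/5-.4); S=lambda u,v:(200+u/4-.375,165+v/4-.375)
C={n:cam(n) for n in("top","scene")}
def pts(p):
    x,y,a,zr,zf,xf=p
    return [("top",(-.065,.05,.03),T(452,375)),("top",(-.065,-.05,.03),T(608,397)),
     ("top",(xf,.065,zf),T(428,385)),("top",(xf,-.065,zf),T(625,413)),
     ("scene",(xf+.19,.065,zf),S(325,536)),("scene",(xf+.19,-.065,zf),S(146,556)),
     ("top",(0,0,zr),T(588,237)),("scene",(0,0,zr),S(195,185)),
     ("top",(-.055,-.078,.308),T(723,370)),("scene",(-.055,-.078,.308),S(58,118)),
     ("scene",(.038,-.078,.197),S(88,338))]
def res(p):
    x,y,a=p[:3]; Rz=R.from_euler('z',a)
    return np.concatenate([w2pix(n,Rz.apply(q)+[x,y,0],C[n])-uv for n,q,uv in pts(p)])
r=least_squares(res,[.66,-.1,-.1,.28,.02,-.08],loss='soft_l1')
print(r.x.round(4)); print(res(r.x).reshape(-1,2).round(1).tolist())
# die: head top, both views
d=least_squares(lambda p:np.concatenate([w2pix("top",p,C["top"])-T(*[ (316*.7-205+.4)*5,(332*.7-130+.4)*5]),w2pix("scene",p,C["scene"])-S(522,98)]),[.53,.17,.09])
print("die head",d.x.round(4),d.fun.round(1), "scene base-ish",pix2w("scene",S(514,165),0.0).round(3))
E
python3 fit.py
```

```text
[ 0.6712 -0.1147 -0.1846  0.2975  0.0194 -0.0722]
[[-0.3, -0.0], [-0.5, 0.5], [-0.6, -0.4], [0.1, 0.4], [0.5, -0.6], [-0.6, 0.8], [-0.1, 0.2], [-0.9, 0.0], [-0.2, -1.2], [-0.4, 0.3], [-0.1, -0.2]]
die head [0.5354 0.177  0.0919] [-0.8 -0.3 -0.9  0. ] scene base-ish [0.536 0.181 0.   ]
```

```bash
cat >> h.py <<'E'
from workcell import bot, fingers, ik
P=np.array([.6712,-.1147,0]); YAW=-.1846
DIE=np.array([.5355,.177,0])
def press(x,y,z): return R.from_euler('z',YAW).apply([x,y,z])+P
def pose(g,psi,down,flip=1):
    """TCP pose with grasp point g, heading psi, pitched `down` below horizontal"""
    z=np.array([np.cos(psi)*np.cos(down),np.sin(psi)*np.cos(down),-np.sin(down)])
    y=flip*np.array([-np.sin(psi),np.cos(psi),0]); M=np.c_[np.cross(y,z),y,z]
    return np.asarray(g)+.019*z, R.from_matrix(M).as_quat()
def lever(th,off=np.radians(40),flip=1):
    e=np.radians(50)-th
    return pose(press(.038-.145*np.cos(e),-.078,.197+.145*np.sin(e)),YAW,e+off,flip)
def st(m=""):
    o=observe(); print(m,"t",round(o["time"],2),"tcp",np.round(o["tcp_pos"],4),"F",np.round(o["wrist_force"],1),"w",round(o["width"],4),"gf",round(o["gripper_force"],1)); return o
E
python3 - <<'E'
from h import *
psi=.32; r=np.array([np.cos(psi),np.sin(psi),0])
for f in (1,-1):
    for n,p in [("pre",pose(DIE-.12*r+[0,0,.15],psi,.3,f)),("pick",pose(DIE+[0,0,.05],psi,.3,f)),("prepl",pose(press(-.14,0,.085),YAW,.3,f)),("place",pose(press(0,0,.08),YAW,.3,f))]+[(f"L{t}_{o}",lever(t,np.radians(o),f)) for o in (30,40,50) for t in (-.05,.3,.6,.9,1.15)]:
        q=ik(*p); print(f,n,p[0].round(3),None if q is None else np.round(q,2))
E
```

```text
1 pre [0.439 0.145 0.144] None
1 pick [0.553 0.183 0.044] None
1 prepl [ 0.551 -0.092  0.079] None
1 place [ 0.689 -0.118  0.074] [-0.35  0.75  2.45  2.97  1.32  1.56]
1 L-0.05_30 [ 0.611 -0.183  0.294] [-0.42  0.28  1.36  0.03  1.39 -1.81]
1 L0.3_30 [ 0.583 -0.178  0.259] [-0.49  0.09  1.78  0.19  0.83 -1.98]
1 L0.6_30 [ 0.57  -0.175  0.222] [-0.59  0.03  2.13  0.85  0.37 -2.68]
1 L0.9_30 [ 0.568 -0.175  0.184] [-0.68  0.19  2.45  2.39  0.66  1.96]
1 L1.15_30 [ 0.575 -0.176  0.153] [-0.73  0.62  2.67  2.61  1.45  1.49]
1 L-0.05_40 [ 0.607 -0.182  0.294] [-0.4   0.37  1.21 -0.01  1.61 -1.78]
1 L0.3_40 [ 0.58  -0.177  0.257] [-0.46  0.16  1.64  0.09  1.06 -1.88]
1 L0.6_40 [ 0.568 -0.175  0.22 ] [-0.54  0.06  1.98  0.37  0.56 -2.19]
1 L0.9_40 [ 0.566 -0.174  0.181] [-0.63  0.11  2.31  1.9   0.36  2.5 ]
1 L1.15_40 [ 0.574 -0.176  0.15 ] [-0.69  0.38  2.55  2.57  0.96  1.7 ]
1 L-0.05_50 [ 0.604 -0.182  0.294] [-0.38  0.47  1.07 -0.04  1.82 -1.77]
1 L0.3_50 [ 0.577 -0.176  0.257] [-0.43  0.24  1.5   0.03  1.28 -1.82]
1 L0.6_50 [ 0.565 -0.174  0.219] [-0.5   0.11  1.84  0.18  0.79 -1.98]
1
[... 669 characters left out ...]
82  0.294] [-0.4   0.37  1.21 -0.01  1.61  1.36]
-1 L0.3_40 [ 0.58  -0.177  0.257] [-0.46  0.16  1.64  0.09  1.06  1.26]
-1 L0.6_40 [ 0.568 -0.175  0.22 ] [-0.54  0.06  1.98  0.37  0.56  0.95]
-1 L0.9_40 [ 0.566 -0.174  0.181] [-0.63  0.11  2.31  1.9   0.36 -0.64]
-1 L1.15_40 [ 0.574 -0.176  0.15 ] [-0.69  0.38  2.55  2.57  0.96 -1.44]
-1 L-0.05_50 [ 0.604 -0.182  0.294] [-0.38  0.47  1.07 -0.04  1.82  1.37]
-1 L0.3_50 [ 0.577 -0.176  0.257] [-0.43  0.24  1.5   0.03  1.28  1.32]
-1 L0.6_50 [ 0.565 -0.174  0.219] [-0.5   0.11  1.84  0.18  0.79  1.16]
-1 L0.9_50 [ 0.564 -0.174  0.179] [-0.58  0.09  2.16  0.92  0.32  0.38]
-1 L1.15_50 [ 0.573 -0.176  0.147] [-0.64  0.23  2.41  2.38  0.56 -1.16]
```

Run:
```python
from h import *
def show(n,g,psi,d):
    q=ik(*pose(g,psi,d,1)); q2=ik(*pose(g,psi,d,-1)); 
    return "--" if q is None and q2 is None else str(np.round(q if q is not None else q2,1).tolist())
print("PICK")
for psi in (-1,-.5,0,.32,.8,1.2,1.6):
    print(psi,[show("",DIE+[0,0,.04],psi,d) for d in (.2,.45,.7)])
print("PLACE / PREPLACE")
for a in (-.9,-.5,-.25,0,.25,.5,.9):
    print(a,[show("",press(0,0,.065),YAW+a,d) for d in (.2,.45,.65)], [show("",press(-.1,0,.07),YAW+a,d) for d in (.2,.45,.65)])
print("LEVER")
for off in (55,65,75,85):
    print(off,[(lambda q:None if q is None else np.round(q,1).tolist())(ik(*lever(t,np.radians(off),-1))) for t in (-.05,.4,.8,1.15)])
```

```text
PICK
-1 ['--', '--', '[0.7, 0.6, 1.9, -1.1, 1.1, 0.9]']
-0.5 ['--', '--', '--']
0 ['--', '[0.4, 0.8, 2.6, 3.5, 1.4, 1.7]', '[0.4, 0.5, 2.5, 3.6, 0.7, 1.5]']
0.32 ['--', '--', '[0.1, 0.5, 2.5, 2.9, 0.8, 1.6]']
0.8 ['[-0.4, 1.0, 2.6, 1.9, 1.5, 1.1]', '[-0.4, 0.7, 2.5, 2.0, 1.2, 1.4]', '[-0.2, 0.5, 2.4, 1.9, 0.8, 1.9]']
1.2 ['[-0.5, 0.9, 2.2, 1.5, 1.4, 1.6]', '[-0.4, 0.7, 2.2, 1.4, 1.1, 1.8]', '[-0.3, 0.6, 2.2, 1.3, 0.9, 2.1]']
1.6 ['[-0.4, 0.9, 1.9, 1.1, 1.5, 1.9]', '[-0.4, 0.8, 1.9, 1.0, 1.3, 2.0]', '[-0.3, 0.6, 1.9, 0.9, 1.1, 2.2]']
PLACE / PREPLACE
-0.9 ['--', '--', '--'] ['--', '--', '--']
-0.5 ['[0.1, 0.8, 2.3, 3.9, 1.4, 1.6]', '[0.0, 0.7, 2.2, 4.0, 0.9, 1.4]', '[-0.0, 0.5, 2.1, 4.2, 0.6, 1.1]'] ['[0.2, 0.9, 2.5, 4.0, 1.5, 1.8]', '[0.1, 0.6, 2.4, 3.9, 1.1, 1.5]', '[0.0, 0.5, 2.3, 4.1, 0.7, 1.2]']
-0.25 ['[-0.1, 0.9, 2.4, 3.5, 1.5, 1.6]', '[-0.1, 0.6, 2.3, 3.5, 1.0, 1.5]', '[-0.2, 0.5, 2.2, 3.6, 0.5, 1.4]'] ['[-0.1, 1.0, 2.7, 3.5, 1.9, 1.8]', '[-0.1, 0.7, 2.6, 3.4, 1.2, 1.6]', '[-0.2, 0.5, 2.5, 3.5, 0.7, 1.5]']
0 ['[-0.4, 0.9, 2.5, 3.0, 1.6, 1.5]', '[-0.3, 0.6, 2.4, 3.0, 1.0, 1.6]'
[... 591 characters left out ...]
, '[-0.7, 0.6, 1.9, 1.3, 1.0, 2.3]'] ['[-0.9, 0.8, 2.2, 1.5, 1.4, 1.7]', '[-0.9, 0.6, 2.2, 1.4, 1.2, 1.9]', '[-0.8, 0.5, 2.1, 1.3, 1.0, 2.1]']
LEVER
55 [[-0.4, 0.5, 1.0, -0.1, 1.9, 1.4], [-0.4, 0.2, 1.5, 0.0, 1.2, 1.3], [-0.5, 0.1, 2.0, 0.3, 0.6, 1.0], [-0.6, 0.2, 2.3, 2.2, 0.4, -0.9]]
65 [[-0.4, 0.6, 0.9, -0.1, 2.1, 1.4], [-0.4, 0.3, 1.4, -0.0, 1.4, 1.3], [-0.5, 0.1, 1.8, 0.1, 0.8, 1.2], [-0.6, 0.2, 2.2, 1.2, 0.3, 0.1]]
75 [[-0.3, 0.7, 0.8, -0.1, 2.3, 1.4], [-0.4, 0.4, 1.3, -0.0, 1.7, 1.4], [-0.5, 0.2, 1.7, 0.1, 1.0, 1.3], [-0.5, 0.2, 2.1, 0.4, 0.4, 0.9]]
85 [[-0.3, 0.8, 0.7, -0.2, 2.5, 1.3], [-0.4, 0.5, 1.2, -0.1, 1.8, 1.4], [-0.4, 0.3, 1.6, 0.0, 1.2, 1.3], [-0.5, 0.2, 1.9, 0.2, 0.7, 1.2]]
```

Run:
```python
from h import *
psi=.8; r=np.array([np.cos(psi),np.sin(psi),0]); 
for g in (DIE-.16*r+[0,0,.26],DIE-.12*r+[0,0,.06]):
    for f in (1,-1):
        q=ik(*pose(g,psi,.5,f)); print(f,None if q is None else np.round(q,2))
q=ik(*pose(DIE-.16*r+[0,0,.26],psi,.5,1))
bot.movej(q); st("hi")
p,o=pose(DIE-.11*r+[0,0,.06],psi,.5,1)
bot.move_linear(p,o,.2); st("pre")
c=cam("wrist"); im=viewer.get_image("wrist")
for z in (0,.065): print(w2pix("wrist",DIE+[0,0,z],c))
cv2.imwrite("pics/w1.png",im[:,:,::-1])
```

```text
1 [-0.9  -0.    2.36  1.12  1.31  2.38]
-1 [-0.9  -0.    2.36  1.12  1.31 -0.76]
1 [-0.74  0.67  2.63  1.68  1.08  1.39]
-1 [-0.74  0.67  2.63  1.68  1.08 -1.75]
hi t 2.34 tcp [0.4356 0.0744 0.251 ] F [-0.1  0.4 -0.2] w 0.0851 gf 0.0
pre t 3.52 tcp [0.4705 0.1103 0.0511] F [ 0.9 -0.5 -0.5] w 0.0853 gf 0.0
[274.549717   207.97014548]
[274.35332251 284.34447117]
```

View pics/w1.png

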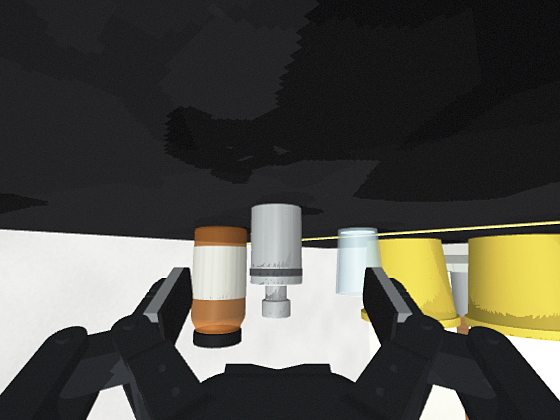

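The die is centred at column 275 (predicted 274.5), upright between the open fingers. The bottle and beaker are well behind it. I'll grasp it now.

Run:
```python
from h import *
psi=.8; r=np.array([np.cos(psi),np.sin(psi),0])
V=cam("wrist")[1]; o=observe(); print("cam in tool",R.from_quat(o["orientation"]).inv().apply(-V[:3,:3].T@V[:3,3]-o["tcp_pos"]).round(3))
p,q=pose(DIE+[0,0,.038],psi,.5,1)
p0,_=pose(DIE-.11*r+[0,0,.038],psi,.5,1)
bot.move_linear(p0,q,.15); bot.move_linear(p,q,.15); st("at")
fingers.grip(.03,50); st("grip")
bot.move_linear(p+[0,0,.08],q,.12); st("lift")
cv2.imwrite("pics/w2.png",viewer.get_image("wrist")[:,:,::-1])
for a in (.2,.3):
  for x in (-.16,-.1,0):
    qq=ik(*pose(press(x,0,.075),YAW+a,.48,1)); print(a,x,None if qq is None else np.round(qq,2))
```

```text
cam in tool [ 0.083  0.002 -0.142]
at t 4.76 tcp [0.5466 0.1889 0.0293] F [ 0.1 -0.3  0.5] w 0.0855 gf 0.0
grip t 5.22 tcp [0.5475 0.1881 0.029 ] F [-2.4 -4.9  3.1] w 0.0424 gf 50.4
lift t 6.04 tcp [0.5462 0.1888 0.1072] F [ 0.2 -0.1 -8.1] w 0.0428 gf 51.1
0.2 -0.16 None
0.2 -0.1 [-0.61  0.62  2.59  2.54  1.14  1.53]
0.2 0 [-0.5   0.59  2.35  2.56  0.92  1.7 ]
0.3 -0.16 None
0.3 -0.1 [-0.69  0.61  2.55  2.34  1.1   1.56]
0.3 0 [-0.56  0.59  2.32  2.36  0.92  1.75]
```

View pics/w2.png

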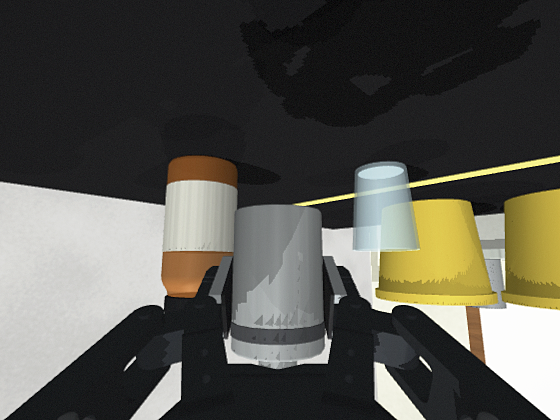

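The die is held upright, seen as symmetric from row 205 to 360 and columns 232–322, and the wrist carries 8 N, which matches its weight. Next I'll carry it to the press.

Run:
```python
from h import *
A=YAW+.25
g=lambda x,z:pose(press(x,0,z),A,.48,1)
bot.reach(*g(-.1,.11)); st("front")
bot.move_linear(*g(-.1,.0725),.12); 
bot.move_linear(*g(-.03,.0725),.1); o=st("in")
f0=np.array(o["wrist_force"]); h=np.array([np.cos(YAW),np.sin(YAW),0])
for i in range(1,20):
    x=-.03+.002*i; p,q=g(x,.0715); bot.move_linear(p,q,.03)
    o=observe(); fx=(np.array(o["wrist_force"])-f0)@h
    if fx<-6: break
st(f"stop x={x:.3f} fx={fx:.1f}")
cv2.imwrite("pics/w3.png",viewer.get_image("wrist")[:,:,::-1])
s=viewer.get_image("scene");
```

```text
front t 7.16 tcp [ 0.5895 -0.0942  0.1008] F [-0.2 -0.2 -7.9] w 0.0426 gf 51.2
in t 8.47 tcp [ 0.6576 -0.1075  0.0634] F [-0.1 -0.1 -7.5] w 0.0427 gf 51.1
stop x=0.004 fx=-11.5 t 12.72 tcp [ 0.6895 -0.1142  0.0615] F [-12.2  -2.2  -1.8] w 0.0426 gf 52.5
```

View pics/w3.png

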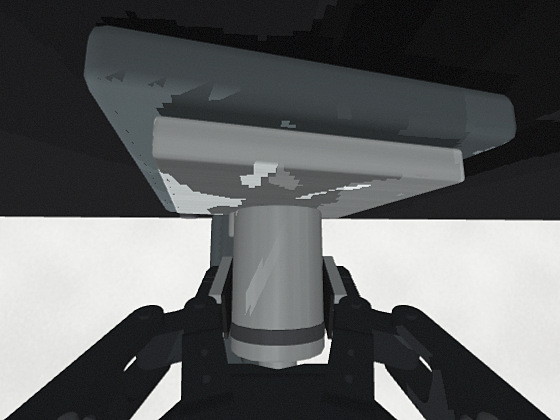

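The die stands at the back of the anvil at (277,205)–(277,360). It has contacted the pins at x = +4 mm, close to the nominal position. I'll lower it, release, back off and push it home with closed fingers so that it centres on both pins.

Run:
```python
from h import *
A=YAW+.25; h=np.array([np.cos(YAW),np.sin(YAW),0])
p,q=pose(press(.003,0,.0685),A,.48,1); bot.move_linear(p,q,.02); st("down")
fingers.grip(.062); st("open")
b=np.array([np.cos(A),np.sin(A),0])
bot.move_linear(p-.075*b,q,.12); 
fingers.grip(0.0,40); st("closed")
def t(x,z=.058): 
    _,q=pose([0,0,0],YAW,.48,1); return press(x,0,z),q
bot.move_linear(*t(-.055),.1); bot.move_linear(*t(-.034),.05)
bot.pause(.1); o=st("near"); f0=np.array(o["wrist_force"])
for i in range(1,20):
    x=-.034+.0015*i; bot.move_linear(*t(x),.03)
    fx=(np.array(observe()["wrist_force"])-f0)@h
    if fx<-9: break
st(f"push x={x:.4f} fx={fx:.1f}")
bot.move_linear(*t(-.06),.1)
w=viewer.get_image("wrist"); s=viewer.get_image("scene"); tt=viewer.get_image("top")
K=cam("wrist")
for z in(.03,.095): print(w2pix("wrist",press(0,0,z),K))
cv2.imwrite("pics/w4.png",w[:,:,::-1])
```

```text
down t 13.13 tcp [ 0.6896 -0.1147  0.0593] F [-8.8 -2.7 -2.3] w 0.0427 gf 51.9
open t 13.46 tcp [ 0.6923 -0.1145  0.0617] F [ 0.7  0.2 -0.2] w 0.0622 gf 0.0
closed t 14.84 tcp [ 0.6162 -0.119   0.0597] F [0.8 0.8 0.3] w -0.0 gf 0.0
near t 16.1 tcp [ 0.6375 -0.1084  0.0578] F [0.3 0.3 0.2] w -0.0001 gf 0.0
push x=-0.0190 fx=-9.4 t 18.6 tcp [ 0.6508 -0.1111  0.0577] F [-9.2  1.   3.8] w -0.0 gf 4.8
[275.87678401 227.93553431]
[275.81616978 318.00310878]
```

View pics/w4.png

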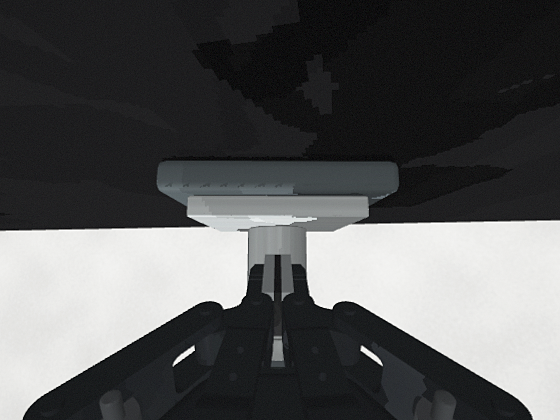

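The die is against the pins: its column is 277, and the anvil front spans 187–368, centred on 277.5. The contact came about 3 mm deeper than the fit, so I'll shift the press estimate by +3 mm along x. Next I'll approach the lever grip from above.

```bash
sed -i 's/^P=np.*/P=np.array([.6742,-.1153,0]); OFF=np.radians(80)/' h.py
python3 - <<'E'
from h import *
_,q=pose([0,0,0],YAW,.48,1)
for x in (-.11,-.09):
    try: bot.move_linear(press(x,0,.075),q,.15); break
    except bot.Unreachable: print("no",x)
bot.movej([-0.9,0,2.36,1.12,1.31,2.0]); st("hi")
fingers.grip(.056)
_,qd=pose([0,0,0],YAW,np.pi/2,-1)
bot.reach([.50,-.08,.45],qd); print(np.round(observe()["q"],2))
p,o=lever(0.0,OFF,-1); z=R.from_quat(o).apply([0,0,1])
bot.reach(p-.11*z,o); print(np.round(observe()["q"],2)); st("pre")
K=cam("wrist"); im=viewer.get_image("wrist")
e=np.radians(50)
for r in (.1,.145,.19): print(r,w2pix("wrist",press(.038-r*np.cos(e)+.014*np.sin(e),-.078,.197+r*np.sin(e)+.014*np.cos(e)),K).round(0))
cv2.imwrite("pics/w5.png",im[:,:,::-1])
for th in np.arange(-.05,1.16,.1): 
    a=ik(*lever(th,OFF,-1)); print(None if a is None else np.round(a,2))
E
```

```text
Traceback (most recent call last):
NameError: name 'YAW' is not defined
```

```bash
sed -i 's/^P=np.*/P=np.array([.6742,-.1153,0]); YAW=-.1846; OFF=np.radians(80)/' h.py
python3 - <<'E'
from h import *
_,q=pose([0,0,0],YAW,.48,1)
for x in (-.11,-.09):
    try: bot.move_linear(press(x,0,.075),q,.15); break
    except bot.Unreachable: print("no",x)
bot.movej([-0.9,0,2.36,1.12,1.31,2.0]); st("hi")
fingers.grip(.056)
_,qd=pose([0,0,0],YAW,np.pi/2,-1)
bot.reach([.50,-.08,.45],qd); print(np.round(observe()["q"],2))
p,o=lever(0.0,OFF,-1); z=R.from_quat(o).apply([0,0,1])
bot.reach(p-.11*z,o); print(np.round(observe()["q"],2)); st("pre")
K=cam("wrist"); im=viewer.get_image("wrist")
e=np.radians(50)
for r in (.1,.145,.19): print(r,w2pix("wrist",press(.038-r*np.cos(e)+.014*np.sin(e),-.078,.197+r*np.sin(e)+.014*np.cos(e)),K).round(0))
cv2.imwrite("pics/w5.png",im[:,:,::-1])
for th in np.arange(-.05,1.16,.1): 
    a=ik(*lever(th,OFF,-1)); print(None if a is None else np.round(a,2))
E
```

```text
hi t 21.38 tcp [0.4341 0.0748 0.2503] F [0.8 1.1 0.3] w -0.0003 gf 0.0
[-0.3   0.13  1.18  0.    1.84  1.46]Traceback (most recent call last):
  File "<stdin>", line 11, in <module>
workcell.Unreachable: the arm cannot take that pose within its joint ranges
```

Run:
```python
from h import *
for od in (60,65,70,75,80):
    p,o=lever(0.,np.radians(od),-1); z=R.from_quat(o).apply([0,0,1])
    f=lambda a:None if a is None else np.round(a,2).tolist()
    print(od,[f(ik(p-d*z,o)) for d in (0,.05,.09)],"vert",f(ik(p+[0,0,.09],o)), [f(ik(*lever(t,np.radians(od),-1))) for t in (-.05,1.0,1.1,1.15)])
```

```text
60 [[-0.37, 0.54, 0.99, -0.07, 1.95, 1.37], [-0.36, 0.57, 0.83, -0.07, 2.08, 1.37], [-0.36, 0.6, 0.68, -0.07, 2.2, 1.36]] vert [-0.37, 0.54, 0.78, -0.08, 2.16, 1.36] [[-0.36, 0.58, 0.93, -0.08, 2.03, 1.37], [-0.55, 0.12, 2.12, 0.67, 0.36, 0.63], [-0.58, 0.15, 2.22, 1.34, 0.27, -0.05], [-0.59, 0.17, 2.27, 1.75, 0.29, -0.47]]
65 [[-0.36, 0.59, 0.93, -0.08, 2.05, 1.37], [-0.36, 0.63, 0.75, -0.09, 2.19, 1.36], [-0.35, 0.68, 0.58, -0.1, 2.32, 1.35]] vert [-0.36, 0.59, 0.71, -0.1, 2.27, 1.35] [[-0.36, 0.63, 0.86, -0.09, 2.13, 1.37], [-0.53, 0.13, 2.05, 0.42, 0.46, 0.9], [-0.55, 0.15, 2.15, 0.81, 0.31, 0.49], [-0.56, 0.16, 2.19, 1.16, 0.27, 0.13]]
70 [[-0.36, 0.64, 0.87, -0.1, 2.15, 1.37], [-0.35, 0.69, 0.67, -0.11, 2.3, 1.35], [-0.35, 0.75, 0.47, -0.12, 2.44, 1.34]] vert [-0.36, 0.65, 0.64, -0.12, 2.36, 1.34] [[-0.35, 0.68, 0.8, -0.11, 2.22, 1.36], [-0.51, 0.15, 1.98, 0.27, 0.58, 1.05], [-0.53, 0.15, 2.08, 0.49, 0.41, 0.83], [-0.54, 0.16, 2.12, 0.68, 0.33, 0.62]]
75 [[-0.35, 0.69, 0.81, -0.12, 2.24, 1.36], [-0.34, 0.76, 0.59, -0.14, 2.4, 1.34], [-0.34, 0.83, 0.35, -0.16, 2.56, 1.31]] vert [-0.35, 0.7, 0.58, -0.15, 2.46, 1.32] [[-0.35, 0.73, 0.74, -0.13, 2.32, 1.35], [-0.49, 0.17, 1.91, 0.18, 0.69, 1.15], [-0.51, 0.17, 2.01, 0.31, 0.52, 1.01], [-0.52, 0.17, 2.05, 0.41, 0.44, 0.9]]
80 [[-0.35, 0.74, 0.75, -0.14, 2.33, 1.35], [-0.34, 0.82, 0.51, -0.17, 2.5, 1.32], None] vert [-0.35, 0.75, 0.52, -0.19, 2.55, 1.29] [[-0.34, 0.78, 0.69, -0.16, 2.41, 1.34], [-0.47, 0.2, 1.84, 0.12, 0.81, 1.22], [-0.49, 0.19, 1.93, 0.2, 0.64, 1.13], [-0.5, 0.19, 1.98, 0.26, 0.55, 1.06]]
```

```bash
sed -i 's/radians(80)/radians(75)/' h.py
python3 - <<'E'
from h import *
p,o=lever(0.0,OFF,-1); z=R.from_quat(o).apply([0,0,1])
bot.reach(p-.085*z,o); st("pre")
K=cam("wrist"); im=viewer.get_image("wrist")
e=np.radians(50)
for r in (.1,.145,.19): print(r,w2pix("wrist",press(.038-r*np.cos(e)+.014*np.sin(e),-.078,.197+r*np.sin(e)+.014*np.cos(e)),K).round(0))
cv2.imwrite("pics/w5.png",im[:,:,::-1])
E
```

```text
pre t 23.88 tcp [ 0.642  -0.1892  0.3623] F [-0.5  0.1  0.8] w 0.0559 gf 0.0
0.1 [278. 160.]
0.145 [278. 225.]
0.19 [278. 289.]
```

View pics/w5.png

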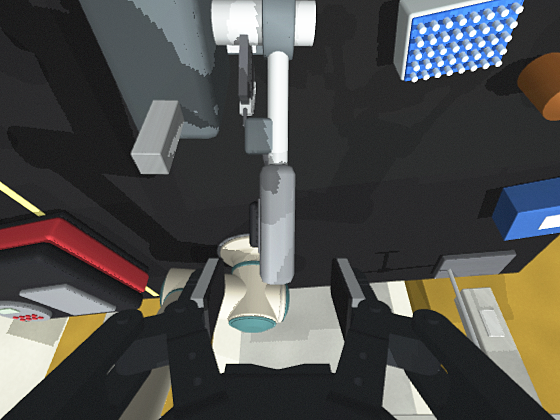

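The grip shows at columns 262–295 and rows 165–285, with its centre at (278.5,225) as predicted (278,225). The button is at (255,225), on the head side. I'll go in, squeeze and begin the swing.

Run:
```python
from h import *
p,o=lever(0.0,OFF,-1)
bot.move_linear(p,o,.1); st("at")
fingers.grip(.02,80); o=st("squeezed")
if o["width"]>.029: raise SystemExit("not pressed")
for th in (.05,.1,.2,.3,.4):
    bot.move_linear(*lever(th,OFF,-1),.1); o=st(th)
    if np.linalg.norm(o["wrist_force"])>35: break
```

```text
at t 24.93 tcp [ 0.5949 -0.1796  0.2941] F [ 0.6 -0.5  0.2] w 0.0561 gf 0.0
squeezed t 25.31 tcp [ 0.5946 -0.1797  0.2931] F [-2.7  1.1  1.8] w 0.0247 gf 80.3
0.05 t 25.56 tcp [ 0.5896 -0.1787  0.2874] F [-2.9  2.   0.8] w 0.0246 gf 80.3
0.1 t 25.81 tcp [ 0.5852 -0.1778  0.2817] F [-3.3  1.8  1. ] w 0.0249 gf 80.2
0.2 t 26.1 tcp [ 0.5775 -0.1763  0.2701] F [-3.8  3.2  0.4] w 0.0249 gf 80.5
0.3 t 26.39 tcp [ 0.5709 -0.175   0.2576] F [-5.8  3.5  1.2] w 0.0246 gf 80.7
0.4 t 26.68 tcp [ 0.5656 -0.1739  0.2445] F [-6.3  4.5  2. ] w 0.0251 gf 80.9
```

Run:
```python
from h import *
for th in list(np.arange(.5,.96,.1))+list(np.arange(.96,1.2,.02)):
    bot.move_linear(*lever(th,OFF,-1),.08 if th<.95 else .04); o=st(round(th,2))
    F=o["wrist_force"]
    if np.linalg.norm(F)>50 or F[2]>35: break
bot.pause(.2); o=st("hold")
w=o["tcp_pos"]-.019*R.from_quat(o["orientation"]).apply([0,0,1])
g=R.from_euler('z',-YAW).apply(w-P); print("angle", np.radians(50)-np.arctan2(g[2]-.197,.038-g[0]), np.hypot(g[2]-.197,.038-g[0]))
viewer_img=viewer.get_image("scene"); crop(viewer_img,200,165,160,120,5,"pics/s2.png")
```

```text
0.5 t 27.01 tcp [ 0.5616 -0.1732  0.2309] F [-7.   5.7  1.6] w 0.0249 gf 81.2
0.6 t 27.33 tcp [ 0.5589 -0.1726  0.2168] F [-7.6  6.2  2.2] w 0.0249 gf 81.4
0.7 t 27.66 tcp [ 0.5576 -0.1723  0.2025] F [-7.9  6.6  1.5] w 0.0245 gf 81.7
0.8 t 27.98 tcp [ 0.5578 -0.1723  0.1881] F [-8.7  6.4  2.2] w 0.0247 gf 81.9
0.9 t 28.31 tcp [ 0.5593 -0.1727  0.1737] F [-7.8  6.7  2.3] w 0.0249 gf 82.2
0.96 t 28.67 tcp [ 0.561  -0.1729  0.1651] F [-8.1  4.9  1.1] w 0.025 gf 82.3
0.98 t 28.92 tcp [ 0.5616 -0.1731  0.1622] F [-8.9  6.   2.2] w 0.025 gf 82.6
1.0 t 29.17 tcp [ 0.5624 -0.1732  0.1594] F [-9.4  6.3  2.8] w 0.0247 gf 82.6
1.02 t 29.42 tcp [ 0.5631 -0.1733  0.1569] F [-9.2  5.7  4.5] w 0.0247 gf 83.1
1.04 t 29.67 tcp [ 0.5638 -0.1734  0.155 ] F [-13.6   6.2  10.9] w 0.0248 gf 84.1
1.06 t 29.92 tcp [ 0.5645 -0.1736  0.153 ] F [-18.5   6.4  17.4] w 0.0249 gf 85.3
1.08 t 30.17 tcp [ 0.5654 -0.1737  0.1513] F [-23.4   6.2  23.4] w 0.0251 gf 86.9
1.1 t 30.42 tcp [ 0.5662 -0.1738  0.1494] F [-28.5   6.3  32.1] w 0.0251 gf 88.1
1.12 t 30.67 tcp [ 0.5671 -0.1739  0.1476] F [-35.    6.2  39.5] w 0.0249 gf 90.0
hold t 30.87 tcp [ 0.5671 -0.1739  0.1476] F [-35.7   6.8  40.4] w 0.0248 gf 90.0
angle 1.0995941276421943 0.14548973163836185
```

The force knee at about 1.03–1.04 is the plunger seating: it rises to 54 N, while the plunger itself needs only about 5 N at the grip. Next I'll raise the lever until I feel its upper stop.

Run:
```python
from h import *
for th in np.arange(1.0,.05,-.1): bot.move_linear(*lever(th,OFF,-1),.1)
o=st(.1); bot.move_linear(*lever(.05,OFF,-1),.05); bot.move_linear(*lever(.02,OFF,-1),.05); o=st(.02); f0=np.array(o["wrist_force"])
for th in np.arange(0,-.09,-.02):
    bot.move_linear(*lever(th,OFF,-1),.03); o=st(round(th,2))
    if np.linalg.norm(o["wrist_force"]-f0)>9: break
```

```text
0.1 t 33.86 tcp [ 0.585  -0.1778  0.282 ] F [-9.3  3.8  3.1] w 0.0249 gf 81.2
0.02 t 34.4 tcp [ 0.5921 -0.1792  0.2909] F [-7.5  3.   2.1] w 0.0245 gf 81.0
0.0 t 34.65 tcp [ 0.594  -0.1796  0.293 ] F [-9.2  2.9  1.2] w 0.0246 gf 80.9
-0.02 t 34.9 tcp [ 0.5959 -0.18    0.2951] F [-9.   3.   0.9] w 0.0248 gf 80.9
-0.04 t 35.15 tcp [ 0.5979 -0.1804  0.2971] F [-8.6  2.5  2.3] w 0.0247 gf 80.8
-0.06 t 35.4 tcp [ 0.5999 -0.1807  0.2991] F [-8.7  3.   1.7] w 0.0243 gf 80.8
-0.08 t 35.65 tcp [ 0.602  -0.1812  0.3011] F [-8.5  2.4  2.3] w 0.0246 gf 80.8
```

Run:
```python
from h import *
f0=np.array(observe()["wrist_force"])
for th in np.arange(-.09,-.16,-.01):
    bot.move_linear(*lever(th,OFF,-1),.03); bot.pause(.1); o=st(round(th,2))
    if np.linalg.norm(o["wrist_force"]-f0)>8: break
```

```text
-0.09 t 36.0 tcp [ 0.603  -0.1813  0.3021] F [-9.1  2.2  1.1] w 0.0247 gf 80.8
-0.1 t 36.35 tcp [ 0.6037 -0.1815  0.3028] F [-11.4   2.7   0.2] w 0.0251 gf 83.9
-0.11 t 36.7 tcp [ 0.6037 -0.1815  0.303 ] F [-21.7   4.3  -6.2] w 0.025 gf 84.4
```

The upper stop (−0.06) is felt at command −0.097, so the offset is 0.037. I'll back off to a lever angle of about −0.025 and release, so that the pawl drops into the top notch.

Run:
```python
from h import *
bot.move_linear(*lever(-.063,OFF,-1),.03); bot.pause(.15); st("hold")
fingers.grip(.058); bot.pause(.2); o=st("open")
z=R.from_quat(o["orientation"]).apply([0,0,1])
bot.move_linear(o["tcp_pos"]-.08*z,None,.12); st("off")
# wrist view at the same pose as pics/w5.png -> compare grip
p,q=lever(0.0,OFF,-1); zz=R.from_quat(q).apply([0,0,1]); bot.move_linear(p-.085*zz,q,.1)
im=viewer.get_image("wrist"); a=cv2.imread("pics/w5.png")[:,:,::-1]
cv2.imwrite("pics/w6.png",im[:,:,::-1])
for n,b in (("grip",(slice(150,295),slice(240,305))),("shaft",(slice(0,165),slice(205,320)))):
    x=a[b].astype(np.float32).mean(2); y=im[b].astype(np.float32).mean(2); print(n,"meandiff",np.abs(x-y).mean().round(1),"shift",cv2.phaseCorrelate(x,y,cv2.createHanningWindow(x.shape[::-1],cv2.CV_32F)))
```

```text
hold t 37.23 tcp [ 0.6001 -0.1808  0.2993] F [-8.   2.4  1.1] w 0.0246 gf 86.5
open t 37.84 tcp [ 0.6012 -0.1812  0.2989] F [-0.1  0.  -0.2] w 0.0581 gf 0.0
off t 38.66 tcp [ 0.6502 -0.1904  0.361 ] F [-0.2 -0.2 -0.3] w 0.058 gf 0.0
grip meandiff 9.7 shift ((0.7609960911954587, -2.433238743593023), 0.629362997478909)
shaft meandiff 11.8 shift ((0.9204396779497515, -2.0877725871412878), 0.9570707716765228)
```

Run:
```python
from h import *
_,qd=pose([0,0,0],YAW,np.pi/2,-1)
bot.reach([.50,-.08,.45],qd)
bot.movej([-0.9,0,2.36,1.12,1.31,2.0]); bot.movej([-1.5,0,2.36,1.12,1.31,2.0]); st("look")
K=cam("wrist"); im=viewer.get_image("wrist")
u=[w2pix("wrist",press(0,0,z),K) for z in (.03,.095,.109,.125,.142)]; print(np.round(u,1).tolist())
c=np.round(u[1]).astype(int); x0=int(np.clip(c[0]-65,0,430)); y0=int(np.clip(c[1]-75,0,300)); print(x0,y0)
a=im[y0:y0+110,x0:x0+130]; s=viewer.get_image("scene")[165:285,185:315]
out=np.vstack([cv2.resize(a,(390,330),interpolation=cv2.INTER_CUBIC)])
out=np.hstack([out,cv2.resize(s,(390,330),interpolation=cv2.INTER_CUBIC)])
cv2.imwrite("pics/fin.png",out[:,:,::-1])
```

```text
look t 41.9 tcp [ 0.4006 -0.1827  0.2505] F [-0.1 -0.4 -0.1] w 0.0583 gf 0.0
[[295.0, 129.3], [282.0, 165.7], [279.1, 173.8], [275.8, 183.1], [272.2, 193.2]]
217 91
```

View pics/fin.png

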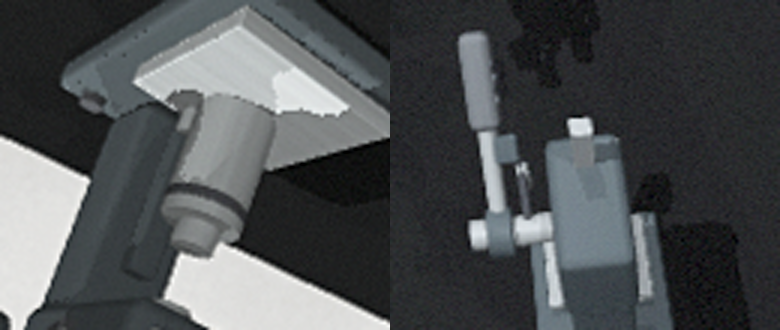

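The left half shows the die (upside-down view) standing on the anvil at the pins, with the plunger head at (192,238) seated directly on the barrel and no stem visible. The right half shows the lever up at (477,80), as at the start. I'll hand the job in.

```bash
python3 -c "
from workcell import job; print(job.job_done())"
```

```text
the job is handed in; nothing more can be done
None
```

The job is handed in at about 42 s of the 67 s allowed: the die is pressed and stands against the pins under the ram, its plunger appears fully home in the last picture, and the lever is released and staying up in its top notch.

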